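# Click the feeder tub's lid shut all round

## Task

The lid is lying on the off-white feeder tub but its rim has not caught: with the fingertips, press down the rim section on each of the four sides until every one has clicked shut and lies level. Do not press on the mesh vent in the middle, keep the tub standing where it is without picking it up, and leave the other things on the ledge undisturbed.

Things in the scene. Friction and masses are not known exactly. Their poses are not given: they have to be found in the camera images.
- tub: feeder tub: an off-white plastic box, loose, about 650 g, with a light grey press-on lid, 146 mm (its x) by 196 mm (its y) over the lid, body 132 x 182 mm. Origin under its centre, z up. The lid sits on it already: a separate rim section along each side, a fixed rounded corner piece at each corner. Shut sections and corners have their tops 71.5 mm above the ledge.
- vent: the fine metal mesh window in the middle of the tub's lid, 62 x 92 mm, sunk 7 mm below the top of the shut rim; origin under its centre. Delicate: not to be pressed.
- rim_front (a joint): angle of the rim section on the tub's -x long side, rad: 0 to 0.06 standing up (outer edge about 6 mm proud, sloping 0.3 rad up and outward), 0.30 shut (level, end stop). Pushed straight down near its outer edge it resists with up to about 7 N until about 0.16 rad, then snaps to 0.30 by itself and stays; let go before that, it springs back up.
- press_front (a point): where to press the -x long section, a flap 142 mm long along the side and 20 mm wide, hinged along its inner edge (53 mm from the tub's centre, 70 mm above the ledge). The point is on its top face, mid-length, 13 mm out from the hinge, and moves with it; x points outward from the tub, z out of the top face.
- rim_back (a joint): angle of the rim section on the tub's +x long side, rad: 0 to 0.06 standing up (outer edge about 6 mm proud, sloping 0.3 rad up and outward), 0.30 shut (level, end stop). Pushed straight down near its outer edge it resists with up to about 7 N until about 0.16 rad, then snaps to 0.30 by itself and stays; let go before that, it springs back up.
- press_back (a point): where to press the +x long section, a flap 142 mm long along the side and 20 mm wide, hinged along its inner edge (53 mm from the tub's centre, 70 mm above the ledge). The point is on its top face, mid-length, 13 mm out from the hinge, and moves with it; x points outward from the tub, z out of the top face.
- rim_left (a joint): angle of the rim section on the tub's +y short side, rad: 0 to 0.06 standing up (outer edge about 6 mm proud, sloping 0.3 rad up and outward), 0.30 shut (level, end stop). Pushed straight down near its outer edge it resists with up to about 7 N until about 0.16 rad, then snaps to 0.30 by itself and stays; let go before that, it springs back up.
- press_left (a point): where to press the +y short section, a flap 92 mm long along the side and 20 mm wide, hinged along its inner edge (78 mm from the tub's centre, 70 mm above the ledge). The point is on its top face, mid-length, 13 mm out from the hinge, and moves with it; x points outward from the tub, z out of the top face.
- rim_right (a joint): angle of the rim section on the tub's -y short side, rad: 0 to 0.06 standing up (outer edge about 6 mm proud, sloping 0.3 rad up and outward), 0.30 shut (level, end stop). Pushed straight down near its outer edge it resists with up to about 7 N until about 0.16 rad, then snaps to 0.30 by itself and stays; let go before that, it springs back up.
- press_right (a point): where to press the -y short section, a flap 92 mm long along the side and 20 mm wide, hinged along its inner edge (78 mm from the tub's centre, 70 mm above the ledge). The point is on its top face, mid-length, 13 mm out from the hinge, and moves with it; x points outward from the tub, z out of the top face.
- jar: glass jar with an aluminium twist lid, 72 mm across, 93 mm high, origin under its centre; stands near the tub; a bystander
- spoon: stainless spoon lying flat, 147 mm long, up to 40 mm wide, 8 mm high, origin under its middle; lies near the tub; a bystander
- tongs: stainless feeding tongs lying flat, 215 mm long, 25 mm wide, 11 mm high, origin under the middle; lie near the tub; a bystander
- trays: stack of three nested teal feeder trays, 120 x 180 mm, 75 mm high, origin under the centre; a bystander
- cork_tube: cork bark tube lying on its side, 180 mm long, about 90 mm across, 88 mm high, origin under its middle; a bystander
- slate: grey slate basking tile lying flat, 110 x 170 x 13 mm, origin under its centre; a bystander
- dish: round terracotta water dish, 110 mm across, 28 mm high, origin under its centre; a bystander
Not all that is in view belongs to the job. Of the things like the tub, leave any that is pink or purple; of the rest the larger one is meant.

How it is judged:
By the outcome, as a careful person would: the job done as asked, in the order asked, and still so for the second after the job is handed in, with the robot touching nothing.
It also fails if it takes over 48 s, if anything falls off the work surface, if the arm or the gripper's body presses on something with over 40 N, if the wrist force passes 120 N, or if a joint passes its speed limit or range.

## Robot

A 6-joint arm with a two-finger parallel gripper is mounted at the origin on the work surface. World frame = base frame: x ahead of the robot, y to its left, z up, the work surface at z = 0. Lengths are in m, angles in rad, forces in N, time in s.
With the tool pointing down it reaches from about 0.35 to 0.975 m from the base axis. Payload 4.9 kg.
Tool frame: the origin (TCP) lies at the very end of the fingers, on their centre line; the grasp point (between the pads) lies 19 mm behind it (ctrl.grip_point_offset is the distance from the TCP to the grasp point, in m); z points along the fingers, y is the line along which they close (so a half turn about z gives the same grasp; the last joint's range is limited). The gripper opens to 85 mm and grips with 20 to 120 N. Pads are 22 mm wide; open, the fingers measure 114 mm over their backs; the gripper's body (76 mm by 85 mm) begins 54 mm behind the grasp point. The pads swing forward as they close: fully open they stand 13 mm farther back than shut.
Start: joints at [1.017, 0.053, 1.613, -0, 1.476, -0.119], TCP at [0.263, 0.567, 0.209] pointing down, gripper open.
Joint ranges: [-3.01, 3.01], [-1.01, 2.22], [0.06, 2.58], [-1.02, 4.17], [0.09, 2.62], [-3.14, 3.14]. Speed limits (rad/s): [2.57, 2.57, 3.14, 3.14, 3.14, 3.14].

## Interface

Orientations are given as a rotation vector (axis times angle).
In Python, from station import ctrl gives the robot as it stands.
- The arm moves only by the tool send_rows, never from a script. Its argument "rows" is a list of rows, each a list of 3 entries, a list of its own where there are three numbers: the finger opening in cm, from 0 to 8.54, then the shift along the tool's x, y, z in cm, then the turn about the tool's z in degrees. A call has 1 to 10 rows; each row shifts and turns the commanded pose from where the row before left it, along the tool's axes as they then stand; what a row does not reach is not made up. A row lasts 1/8 s, in which the tool goes at most 62.5 mm and 10.7 degrees, less where a joint would pass 70% of its speed; a pose out of reach is approached as far as the arm can. A call with a gripper value outside its range is refused whole. The fingers move at their own pace and stop on an object; "newtons" is the grip in N (left out, the last holds). Time passes only in rows, so rows that do not move let the fingers close. It gives the time, the measured TCP pose, the force, the opening and the grip force at its end, in the units of the state.
- ctrl.get_obs(): the state, without advancing time (a new reading comes with each control period).
- ctrl.get_image(name): name is "scene" or "top"; returns a dict with "frame" (384x512x3 uint8, red, green, blue), "range_z" (384x512 float32, m along the optical axis (not along the pixel's ray), 0 where there is no reading), "fx", "fy", "cx", "cy" (pixels), "cam_to_world" (4x4, takes a point from camera to world coordinates). Camera axes: x right, y down, z forward; pixel columns grow to the right and rows downward; lengths in m; the calibration is good to about 2 mm. A picture is of the moment at which its call begins.
- ctrl.finish_job(): hands the job in; it is judged then, once.
The state is a dict: "t": time; "q": joint angles; "dq": joint speeds; "effort": joint torques, N m; "tool_pos": TCP position; "tool_rot": TCP orientation; "contact_force": force on the tool from outside, world axes, zero at the start; "wrist_torque": the same for the moment, N m; "opening": finger opening in m; "grip_force": force on a finger pad.
Only numpy, scipy, OpenCV 4.12 (cv2) and the standard library are available. Lean on these libraries where they do the work, as an engineer would, in place of code of your own. Each camera call takes 0.05 s, during which the arm holds its last target. There are 200 camera calls.

## Working session

There is one attempt and no reset: what is moved stays moved. The work goes in short steps, Python scripts to look and compute and a tool call to move; the robot and the scene stay as the last step left them, time stands still between calls to the robot, and variables do not carry over. Pictures are saved under pics/ and viewed, at most 10 in all, crops included, and the job is handed in when it is done.

Besides the shell and the picture viewer there is one more tool, called after "Call:" by a JSON object that holds its "op" and its "data". send_rows: Moves the arm, as the interface text tells. Its arguments: {"type":"object","properties":{"rows":{"type":"array","items":{"type":"array"}},"newtons":{"type":"number"}},"required":["rows"]}

```bash
mkdir -p pics; ls; cat > h.py <<'E'
import numpy as np, cv2
from station import ctrl
def grab(n,tag):
    im=ctrl.get_image(n); np.savez(f'pics/{tag}.npz',**im); cv2.imwrite(f'pics/{tag}.png',im['frame'][:,:,::-1]); return im
def pts(im):
    d=im['range_z']; v,u=np.mgrid[:d.shape[0],:d.shape[1]]
    c=np.stack([(u-im['cx'])/im['fx']*d,(v-im['cy'])/im['fy']*d,d,np.ones_like(d)],-1)
    p=(c@np.array(im['cam_to_world']).T)[...,:3]; p[d==0]=np.nan; return p
E
python3 - <<'E'
from h import *
a=grab('scene','s1');b=grab('top','t1')
cv2.imwrite('pics/both1.png',np.hstack([a['frame'],b['frame']])[:,:,::-1][:, :])
im=cv2.imread('pics/both1.png');cv2.imwrite('pics/both1.png',cv2.resize(im,(800,300)))
print(a['cam_to_world'],b['cam_to_world'],b['fx'],ctrl.get_obs())
E
```

```text
pics
[[ 0.24177641  0.73214637 -0.63679342  1.52851697]
 [ 0.97022457 -0.19217237  0.14742475 -0.23394577]
 [-0.0144376  -0.65347645 -0.75680915  1.25442205]
 [ 0.          0.          0.          1.        ]] [[-0.00744663 -0.98790479  0.1548828   0.32298602]
 [-0.99974761  0.01063817  0.01978753 -0.01855249]
 [-0.02119587 -0.15469636 -0.98773467  1.59631607]
 [ 0.          0.          0.          1.        ]] 476.70522271269743 {'t': 0.1, 'q': array([ 1.01700678e+00,  5.33402733e-02,  1.61420379e+00, -1.53110698e-05,
        1.47599153e+00, -1.19038506e-01]), 'dq': array([-1.46441435e-03, -4.93340320e-05, -6.44779519e-03, -2.93693870e-04,
       -2.14089085e-04,  1.65002889e-04]), 'effort': array([ 4.86917143e-04, -3.94897556e+01, -3.71367288e+01, -9.58169744e-05,
        3.93704104e-03,  1.90303632e-05]), 'tool_pos': array([0.26293525, 0.56631246, 0.20822722]), 'tool_rot': array([-6.77402163e-01, -3.06704798e+00,  2.88819738e-03]), 'contact_force': array([ 0.09969379, -1.16217865,  0.74389528]), 'wrist_torque': array([ 0.00436141,  0.04082028, -0.02510923]), 'grip_force': 0.0, 'opening': 0.08516468637301182}
```

View pics/t1.png

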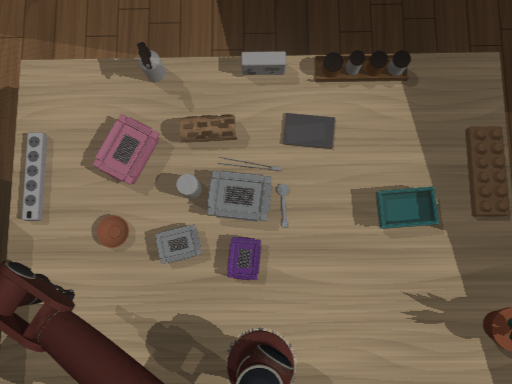

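View pics/s1.png

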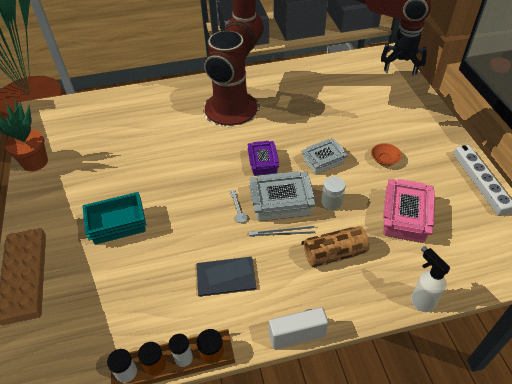

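Candidates in the top view are grey (239,195), smaller grey (178,244), pink (126,150) and purple (244,258). Pink and purple are excluded, and (239,195) is the larger of the two greys, so that is the one meant. I'll measure it and confirm in a crop.

```bash
python3 - <<'E'
from h import *
for tag,(u0,v0,u1,v1) in dict(t1=(200,160,282,230),s1=(240,165,325,228)).items():
    im=dict(np.load(f'pics/{tag}.npz')); p=pts(im); hsv=cv2.cvtColor(im['frame'],cv2.COLOR_RGB2HSV)
    c=im['frame'][v0:v1,u0:u1]; 
    cv2.imwrite(f'pics/{tag}c.png',cv2.resize(c[:,:,::-1],None,fx=7,fy=7,interpolation=cv2.INTER_CUBIC))
    m=(p[...,2]>0.060)&(p[...,2]<0.085)
    m=cv2.morphologyEx(m.astype(np.uint8),cv2.MORPH_CLOSE,np.ones((3,3)))
    mm=np.zeros_like(m);mm[v0:v1,u0:u1]=m[v0:v1,u0:u1]
    # largest component
    n,l,st,_=cv2.connectedComponentsWithStats(mm);k=1+np.argmax(st[1:,4]);q=p[(l==k)];q=q[~np.isnan(q[:,0])]
    q=q[(q[:,2]>.06)&(q[:,2]<.085)]
    print(tag,st[k],cv2.minAreaRect((q[:,:2]*1000).astype(np.float32)),np.percentile(q[:,2],[5,50,95]))
    (cx,cy),_,_=cv2.minAreaRect((q[:,:2]*1000).astype(np.float32)); print('small vent z',np.nanmedian(p[v0+30:v0+40,u0+35:u0+42,2]))
    # jar
    for nm,(a,b) in dict(jar=(188,185)).items():
        if tag=='t1': print(nm,p[b,a])
E
```

```text
t1 [ 207  171   64   50 2838] ((541.0702514648438, 65.54255676269531), (203.6435546875, 153.86929321289062), 83.49352264404297) [0.06126716 0.06902103 0.07901179]
small vent z 0.06469154765283736
jar [0.5713435  0.2254379  0.09746468]
s1 [ 250  171   66   42 2246] ((540.9749145507812, 61.74263381958008), (203.22032165527344, 157.0322723388672), 84.41465759277344) [0.06094442 0.06805268 0.07741362]
small vent z 0.06416891181128448
```

View pics/t1c.png

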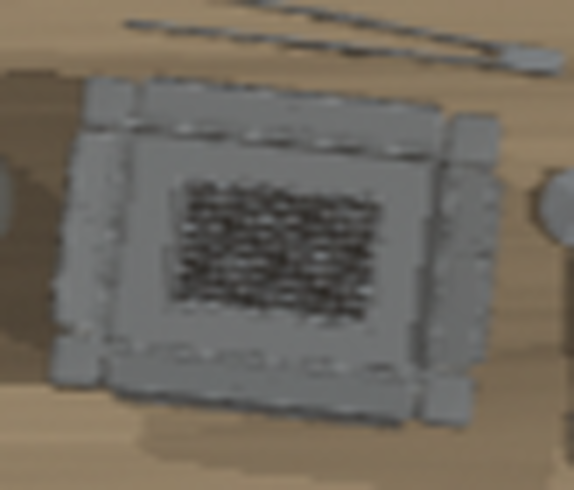

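The crop confirms the larger grey tub. Its centre is about (0.541, 0.064), its yaw about -6°, and all four flaps are raised (tops about 0.078). Next I'll close and turn the fingers, then go above the front section.

Call:
{"op": "send_rows", "data": {"rows": [[0,[0,0,0],-9.5],[0,[0,0,0],-9.5]]}}

```text
t: 0.35
tool_pos: [0.263, 0.5665, 0.2086]
tool_rot: [-0.153, -3.137, 0.002]
contact_force: [0.3, -0.2, 0.5]
opening: 0.0518
grip_force: 0.0
```

Call:
{"op": "send_rows", "data": {"rows": [[0,[-2.6,-4.7,0],0],[0,[-2.6,-4.7,0],0],[0,[-2.6,-4.7,0],0],[0,[-2.6,-4.7,0],0],[0,[-2.6,-4.7,0],0],[0,[-2.6,-4.7,0],0],[0,[-2.6,-4.7,0],0],[0,[-2.6,-4.7,0],0],[0,[-2.6,-4.7,0],0],[0,[-2.6,-4.7,0],0]]}}

```text
t: 1.6
tool_pos: [0.4736, 0.0709, 0.2091]
tool_rot: [-0.162, -3.137, -0.0]
contact_force: [1.2, 1.0, 0.5]
opening: -0.0002
grip_force: 0.0
```

```bash
cat > w.py <<'E'
from h import *
from scipy.spatial.transform import Rotation as R
C=np.array([.541,.064]);S=np.array([.9945,-.1045]);L=np.array([.1045,.9945])
T=dict(front=C-.068*S,back=C+.068*S,left=C+.093*L,right=C-.093*L)
def where():
    o=ctrl.get_obs();M=R.from_rotvec(o['tool_rot']).as_matrix()
    print('pos',o['tool_pos'].round(4),'yaw of tool y',np.degrees(np.arctan2(M[1,1],M[0,1])).round(1),'tilt',M[:,2].round(3),'F',o['contact_force'].round(1),'q6',o['q'][5].round(2),'open',o['opening'],'t',o['t'])
    for k,t in T.items(): print(k,(M.T@(np.array([*t,.072])-o['tool_pos'])*100).round(2))
E
python3 -c "
from w import *
where()"
```

```text
pos [0.4736 0.0709 0.2091] yaw of tool y 84.1 tilt [-0.  0. -1.] F [1.2 1.  0.5] q6 -1.47 open -0.00023879042996897919 t 1.6
front [ 0.02  0.02 13.71]
back [-13.58   0.    13.7 ]
left [-6.79  9.31 13.71]
right [-6.76 -9.29 13.7 ]
```

Call:
{"op": "send_rows", "data": {"rows": [[0,[0,0,5.5],0],[0,[0,0,4.5],0],[0,[0,0,2],0],[0,[0,0,0],0]]}}

```text
t: 2.1
tool_pos: [0.4713, 0.0725, 0.0869]
tool_rot: [-0.162, -3.132, 0.0]
contact_force: [0.6, 0.3, 0.1]
opening: -0.0001
grip_force: 0.0
```

```bash
python3 - <<'E'
from w import *
where()
a=grab('scene','s2');b=grab('top','t2')
f=lambda im,u0,v0,u1,v1:cv2.resize(im['frame'][v0:v1,u0:u1,::-1],(480,400),interpolation=cv2.INTER_CUBIC)
cv2.imwrite('pics/c2.png',cv2.resize(np.hstack([f(a,235,130,331,210),f(b,190,155,286,235)]),(800,333)))
E
```

```text
pos [0.4713 0.0725 0.0869] yaw of tool y 84.1 tilt [-0.005  0.    -1.   ] F [0.6 0.3 0.1] q6 -1.47 open -9.22182036525458e-05 t 2.1
front [-0.23 -0.11  1.48]
back [-13.82  -0.13   1.41]
left [-7.04  9.18  1.44]
right [-7.01 -9.42  1.45]
```

View pics/c2.png

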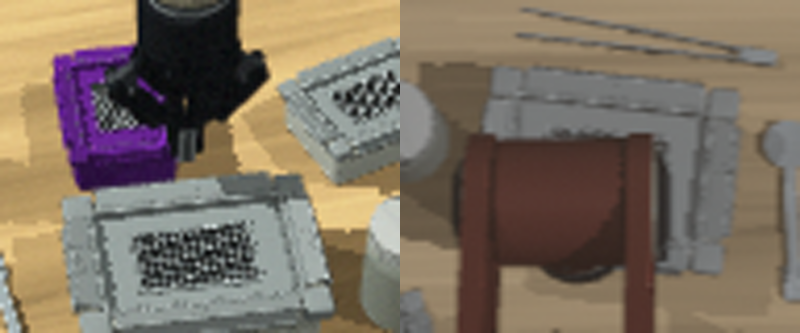

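The fingertips stand just over the front section (left crop, about (185,150)), roughly mid-length and clear of everything else. Pressing now.

Call:
{"op": "send_rows", "data": {"rows": [[0,[-0.2,-0.1,0.5],0],[0,[0,0,0.3],0],[0,[0,0,0.2],0],[0,[0,0,0.2],0],[0,[0,0,0],0]]}}

```text
t: 2.82
tool_pos: [0.4752, 0.0714, 0.0772]
tool_rot: [-0.162, -3.137, -0.0]
contact_force: [0.3, 0.8, -0.4]
opening: 0.0001
grip_force: 0.0
```

Call:
{"op": "send_rows", "data": {"rows": [[0,[0,0,0.1],0],[0,[0,0,0.1],0],[0,[0,0,0],0]]}}

```text
t: 3.2
tool_pos: [0.4753, 0.0714, 0.0753]
tool_rot: [-0.162, -3.137, 0.0]
contact_force: [-0.1, -0.8, 0.6]
opening: -0.0001
grip_force: 0.0
```

Call:
{"op": "send_rows", "data": {"rows": [[0,[0,0,0.1],0],[0,[0,0,0],0]]}}

```text
t: 3.45
tool_pos: [0.4753, 0.0713, 0.0743]
tool_rot: [-0.162, -3.137, 0.0]
contact_force: [-0.6, -1.0, 0.1]
opening: 0.0
grip_force: 0.0
```

Call:
{"op": "send_rows", "data": {"rows": [[0,[0,0,0.1],0],[0,[0,0,0],0]]}}

```text
t: 3.7
tool_pos: [0.4753, 0.0714, 0.0733]
tool_rot: [-0.162, -3.137, -0.0]
contact_force: [-0.3, -0.2, -1.3]
opening: 0.0
grip_force: 0.0
```

Call:
{"op": "send_rows", "data": {"rows": [[0,[0,0,0.1],0],[0,[0,0,0],0]]}}

```text
t: 3.95
tool_pos: [0.4753, 0.0713, 0.0723]
tool_rot: [-0.162, -3.137, 0.0]
contact_force: [-0.8, 0.0, -0.6]
opening: 0.0004
grip_force: 0.0
```

Call:
{"op": "send_rows", "data": {"rows": [[0,[0,0,0.1],0],[0,[0,0,0],0]]}}

```text
t: 4.2
tool_pos: [0.4753, 0.0714, 0.0713]
tool_rot: [-0.162, -3.137, 0.0]
contact_force: [-0.4, -0.1, 0.7]
opening: 0.0
grip_force: 0.0
```

```bash
python3 - <<'E'
from w import *
where()
a=grab('scene','s3')
f=lambda im,u0,v0,u1,v1:cv2.resize(im['frame'][v0:v1,u0:u1,::-1],(700,560),interpolation=cv2.INTER_CUBIC)
cv2.imwrite('pics/c3.png',f(a,242,140,322,204))
E
```

```text
pos [0.4753 0.0714 0.0713] yaw of tool y 84.1 tilt [-0.  0. -1.] F [-0.4 -0.1  0.7] q6 -1.47 open 2.786484898057353e-05 t 4.2
front [ 0.18 -0.04 -0.07]
back [-13.41  -0.06  -0.07]
left [-6.63  9.25 -0.07]
right [-6.6  -9.35 -0.07]
```

View pics/c3.png

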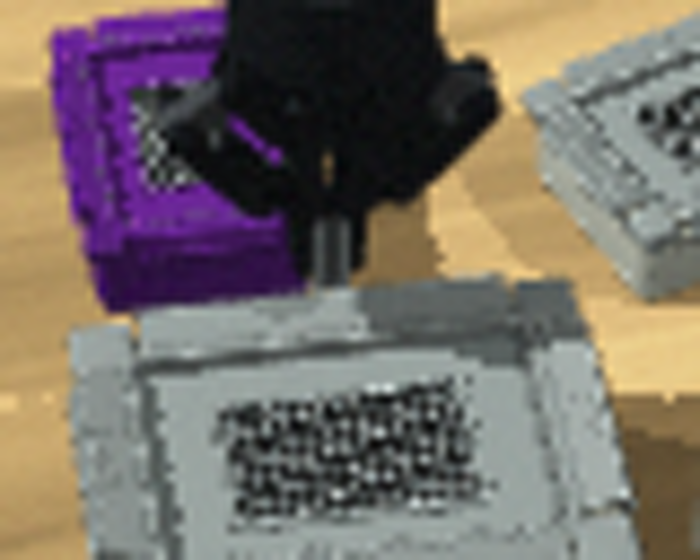

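The flap still looks upright and the fingertips seem to sit at or behind its outer edge, so I'll check the profile.

```bash
python3 - <<'E'
from w import *
for tag,(u0,v0,u1,v1) in dict(t1=(200,160,282,230),s1=(240,165,325,228)).items():
    im=dict(np.load(f'pics/{tag}.npz')); p=pts(im)[v0:v1,u0:u1].reshape(-1,3)
    s=(p[:,:2]-C)@S*1000; l=(p[:,:2]-C)@L*1000; z=p[:,2]*1000
    for nm,a,b,w in(('short',s,l,40),('long',l,s,28)):
        k=(abs(b)<w)
        print(tag,nm,[(c,int(np.median(z[k&(abs(a-c)<1.5)])*10)/10) for c in list(range(-105,-45,3))+list(range(48,108,3)) if (k&(abs(a-c)<1.5)).sum()>3])
    g=cv2.cvtColor(im['frame'],cv2.COLOR_RGB2GRAY)[v0:v1,u0:u1].ravel()
    k=(g<75)&(abs(s)<45)&(abs(l)<60)
    M=np.array(im['cam_to_world']);vv,uu=np.mgrid[v0:v1,u0:u1]
    d=np.stack([(uu-im['cx'])/im['fx'],(vv-im['cy'])/im['fy'],np.ones(uu.shape)],-1).reshape(-1,3)@M[:3,:3].T
    w=M[:3,3]+d*((.0645-M[2,3])/d[:,2])[:,None]
    print('vent rect',cv2.minAreaRect((w[k,:2]*1000).astype(np.float32)),k.sum(),w[k].mean(0))
# fingers in s3
im=dict(np.load('pics/s3.npz'));p=pts(im);print(p[165:174,278:284].round(3)[:, ::2])
E
```

```text
t1 short [(-105, -0.8), (-102, 2.1), (-99, 1.1), (-96, 2.0), (-93, -0.9), (-90, 0.5), (-87, -1.4), (-84, 0.5), (-81, 0.9), (-78, 1.1), (-75, 64.6), (-72, 72.7), (-69, 74.8), (-66, 75.5), (-63, 76.0), (-60, 73.5), (-57, 73.6), (-54, 72.5), (-51, 71.5), (-48, 63.7), (48, 64.8), (51, 71.3), (54, 72.2), (57, 74.2), (60, 74.3), (63, 75.6), (66, 76.3), (69, 75.8), (72, 76.7), (75, 68.9), (90, 0.5), (93, 1.5), (96, 0.6), (99, 0.9), (102, 0.4), (105, -0.1)]
t1 long [(-105, 1.0), (-102, 0.6), (-99, 66.9), (-96, 75.5), (-93, 77.3), (-90, 75.5), (-87, 75.7), (-84, 74.7), (-81, 72.5), (-78, 73.9), (-75, 71.0), (-72, 65.0), (-69, 63.8), (-66, 63.6), (-63, 64.6), (-60, 64.2), (-57, 63.0), (-54, 64.3), (-51, 66.0), (-48, 63.5), (48, 65.7), (51, 63.7), (54, 62.2), (57, 62.0), (60, 63.7), (63, 62.4), (66, 63.9), (69, 64.9), (72, 62.5), (75, 65.7), (78, 71.5), (81, 73.0), (84, 74.7), (87, 74.1), (90, 77.4), (93, 75.0), (96, 77.8), (99, 74.1), (102, 66.1)]
vent rect ((541.3787841796875, 63.8856201171875), (86.33202362060547, 54.286407470703125), 83.04859161376953) 324 [0.540712   0.06492395 0.0645    ]
[... 994 characters left out ...]
45    ]
[[[ 0.486  0.064  0.134]
  [ 0.485  0.071  0.132]
  [ 0.482  0.079  0.127]]

 [[ 0.485  0.065  0.129]
  [ 0.487  0.071  0.129]
  [ 0.485  0.078  0.125]]

 [[ 0.486  0.065  0.125]
  [ 0.481  0.073  0.118]
  [ 0.482  0.079  0.117]]

 [[ 0.484  0.065  0.118]
  [ 0.486  0.071  0.119]
  [ 0.483  0.079  0.113]]

 [[ 0.487  0.064  0.117]
  [ 0.484  0.072  0.112]
  [ 0.479  0.08   0.104]]

 [[ 0.483  0.066  0.107]
  [ 0.485  0.072  0.108]
  [ 0.482  0.079  0.103]]

 [[ 0.483  0.066  0.103]
  [ 0.487  0.071  0.105]
  [ 0.395  0.106  0.002]]

 [[ 0.484  0.065  0.099]
  [ 0.486  0.072  0.099]
  [ 0.398  0.105 -0.   ]]

 [[ 0.469  0.07   0.077]
  [ 0.47   0.076  0.077]
  [ 0.473  0.083  0.078]]]
```

The tub position holds up: the flap profile is symmetric within 2 mm. The depth image shows the flap still up at z 0.077, with the finger face (x 0.485) ending near z 0.097. So the real tips stand about 2 cm above the reported TCP. I'll keep going down in small steps on force.

Call:
{"op": "send_rows", "data": {"rows": [[0,[0,0,0.2],0],[0,[0,0,0.2],0],[0,[0,0,0],0]]}}

```text
t: 4.62
tool_pos: [0.4751, 0.0713, 0.0671]
tool_rot: [-0.162, -3.137, 0.0]
contact_force: [-0.1, -0.0, 0.8]
opening: 0.0002
grip_force: 0.0
```

Call:
{"op": "send_rows", "data": {"rows": [[0,[0,0,0.2],0],[0,[0,0,0.2],0],[0,[0,0,0],0]]}}

```text
t: 5.0
tool_pos: [0.4752, 0.0713, 0.0631]
tool_rot: [-0.162, -3.137, 0.0]
contact_force: [0.8, 0.4, 0.6]
opening: -0.0003
grip_force: 0.0
```

```bash
python3 - <<'E'
from w import *
where()
im=grab('scene','s4');p=pts(im);print(p[168:178,278:284].round(3)[:, ::2].reshape(10,-1))
print(im['frame'][168:178,276:288].mean(-1).astype(int))
E
```

```text
pos [0.4752 0.0713 0.0631] yaw of tool y 84.1 tilt [-0. -0. -1.] F [0.8 0.4 0.6] q6 -1.47 open -0.00031051431543278527 t 5.0
front [ 0.17 -0.04 -0.89]
back [-13.42  -0.06  -0.89]
left [-6.64  9.25 -0.89]
right [-6.61 -9.35 -0.89]
[[0.481 0.066 0.115 0.485 0.072 0.117 0.484 0.079 0.114]
 [0.486 0.065 0.115 0.484 0.072 0.112 0.482 0.079 0.107]
 [0.481 0.066 0.105 0.484 0.072 0.107 0.482 0.08  0.102]
 [0.484 0.065 0.104 0.486 0.072 0.104 0.48  0.08  0.095]
 [0.483 0.066 0.098 0.486 0.072 0.099 0.48  0.08  0.091]
 [0.486 0.065 0.097 0.49  0.071 0.099 0.47  0.083 0.075]
 [0.484 0.066 0.089 0.487 0.071 0.091 0.474 0.082 0.074]
 [0.474 0.068 0.073 0.476 0.075 0.074 0.482 0.08  0.078]
 [0.478 0.067 0.073 0.478 0.074 0.071 0.481 0.08  0.072]
 [0.482 0.066 0.073 0.484 0.073 0.073 0.481 0.08  0.067]]
[[ 16  30  75  43  46  75  20  39 103 103 102 102]
 [ 15  30  76  44  45  76  18  41 101 103 102 102]
 [ 15  26  76  41  47  77  20  39 106 103 101 102]
 [ 20  30  76  42  48  76  20  41 104 100 102  99]
 [ 18  34  75  41  60  76  43  66  87  89  95 101]
 [ 69  72  75  43  61  85  96  97  96  97  98  95]
 [132 128  82  65  70  87  96  96  96  97  96  96]
 [133 131 134 154  98  99  91  98  97  97  98  99]
 [131 131 134 157 156 101  95  96  97  96  88  91]
 [159 149 140 143 143 147  88  94  89  87  91  81]]
```

The visible tips follow (lower edge now about z 0.087), so the offset of roughly 24 mm is real. Continuing.

Call:
{"op": "send_rows", "data": {"rows": [[0,[0,0,0.2],0],[0,[0,0,0.2],0],[0,[0,0,0.1],0],[0,[0,0,0],0]]}}

```text
t: 5.55
tool_pos: [0.4753, 0.0714, 0.0583]
tool_rot: [-0.162, -3.137, 0.0]
contact_force: [0.1, -0.3, -0.7]
opening: -0.0005
grip_force: 0.0
```

Call:
{"op": "send_rows", "data": {"rows": [[0,[0,0,0.1],0],[0,[0,0,0.1],0],[0,[0,0,0],0]]}}

```text
t: 5.92
tool_pos: [0.4753, 0.0713, 0.0563]
tool_rot: [-0.162, -3.137, 0.0]
contact_force: [-0.3, 0.1, -0.6]
opening: -0.0
grip_force: 0.0
```

Call:
{"op": "send_rows", "data": {"rows": [[0,[0,0,0.1],0],[0,[0,0,0.1],0],[0,[0,0,0],0]]}}

```text
t: 6.3
tool_pos: [0.4754, 0.0714, 0.0545]
tool_rot: [-0.162, -3.137, 0.0]
contact_force: [0.5, 0.7, 0.9]
opening: -0.0003
grip_force: 0.5
```

Call:
{"op": "send_rows", "data": {"rows": [[0,[0,0,0.1],0],[0,[0,0,0],0]]}}

```text
t: 6.55
tool_pos: [0.4753, 0.0714, 0.0538]
tool_rot: [-0.162, -3.137, -0.0]
contact_force: [-3.5, 0.4, 4.3]
opening: 0.0
grip_force: 2.4
```

Call:
{"op": "send_rows", "data": {"rows": [[0,[0,0,0.1],0],[0,[0,0,0],0]]}}

```text
t: 6.8
tool_pos: [0.4751, 0.0714, 0.053]
tool_rot: [-0.162, -3.136, 0.0]
contact_force: [-4.7, -0.6, 7.5]
opening: 0.0001
grip_force: 3.5
```

Call:
{"op": "send_rows", "data": {"rows": [[0,[0,0,0.1],0],[0,[0,0,0],0]]}}

```text
t: 7.05
tool_pos: [0.4754, 0.0714, 0.0513]
tool_rot: [0.162, 3.137, 0.0]
contact_force: [0.1, -0.5, 0.1]
opening: 0.0
grip_force: 0.0
```

Call:
{"op": "send_rows", "data": {"rows": [[0,[0,0,0.1],0],[0,[0,0,0],0]]}}

```text
t: 7.3
tool_pos: [0.4752, 0.0713, 0.05]
tool_rot: [-0.162, -3.137, 0.0]
contact_force: [-0.1, -0.2, -0.3]
opening: 0.0001
grip_force: 0.0
```

Force rose to 7.5 N and then dropped to zero, so the front section snapped. Lifting, crossing to the back side and looking.

Call:
{"op": "send_rows", "data": {"rows": [[0,[0,0,-2],0],[0,[0,0,-3],0],[0,[-4.5,0,0],0],[0,[-4.5,0,0],0],[0,[-4.6,0,0],0],[0,[0,0,0],0]]}}

```text
t: 8.05
tool_pos: [0.6127, 0.0568, 0.0996]
tool_rot: [-0.163, -3.137, 0.0]
contact_force: [-0.6, 0.4, -0.2]
opening: -0.0002
grip_force: 0.0
```

```bash
python3 - <<'E'
from w import *
where()
a=grab('scene','s5');b=grab('top','t5')
for im,nm in((a,'s'),(b,'t')):
    p=pts(im).reshape(-1,3); q=p[(abs(p[:,0]-C[0])<.13)&(abs(p[:,1]-C[1])<.15)]
    s=(q[:,:2]-C)@S*1000; l=(q[:,:2]-C)@L*1000; z=q[:,2]*1000
    for n,x,y,w in(('short',s,l,60),('long',l,s,28)):
        print(nm,n,[(c,round(float(np.median(z[(abs(y)<w)&(abs(x-c)<1.5)])),1)) for c in list(range(-105,-48,3))+list(range(51,108,3)) if ((abs(y)<w)&(abs(x-c)<1.5)).sum()>3])
f=lambda im,u0,v0,u1,v1:cv2.resize(im['frame'][v0:v1,u0:u1,::-1],(480,400),interpolation=cv2.INTER_CUBIC)
cv2.imwrite('pics/c5.png',cv2.resize(np.hstack([f(a,235,145,331,225),f(b,190,155,286,235)]),(800,333)))
E
```

```text
pos [0.6127 0.0568 0.0996] yaw of tool y 84.0 tilt [-0. -0. -1.] F [-0.6  0.4 -0.2] q6 -1.5 open -0.00017326517676882752 t 8.05
front [14.01 -0.02  2.76]
back [ 0.41 -0.03  2.76]
left [7.2  9.27 2.76]
right [ 7.21 -9.33  2.76]
s short [(-105, 504.4), (-102, 506.7), (-99, 505.0), (-96, 498.8), (-93, 502.4), (-90, 497.6), (-87, 499.2), (-84, 493.3), (-81, 494.4), (-78, 491.2), (-75, 491.3), (-72, 483.0), (-69, 484.2), (-66, 485.0), (-63, 481.3), (-60, 481.2), (-57, 478.2), (-54, 475.0), (-51, 474.2), (51, 430.4), (54, 433.1), (57, 435.2), (60, 72.6), (63, 35.9), (66, 40.7), (69, 76.4), (72, 75.0), (75, 190.4), (78, 216.2), (81, 209.1), (84, 208.8), (87, 264.3), (90, 327.1), (93, 358.9), (96, 362.3), (99, 358.8), (102, 361.2), (105, 348.5)]
s long [(-105, 0.2), (-102, 61.5), (-99, 73.5), (-96, 74.4), (-93, 74.9), (-90, 72.6), (-87, 73.2), (-84, 71.8), (-81, 72.0), (-78, 70.1), (-75, 63.7), (-72, 63.1), (-69, 63.7), (-66, 61.4), (-63, 425.3), (-60, 421.0), (-57, 459.9), (-54, 459.3), (-51, 458.4), (51, 259.2), (54, 62.0), (57, 61.6), (60, 61.3), (63, 63.1), (66, 63.2), (69, 62.0), (72, 6
[... 239 characters left out ...]
81, 492.9), (-78, 490.2), (-75, 485.3), (-72, 480.8), (-69, 483.4), (-66, 480.0), (-63, 475.7), (-60, 475.9), (-57, 474.4), (-54, 472.3), (-51, 472.6), (51, 431.6), (54, 434.5), (57, 434.8), (60, 432.4), (63, 436.2), (66, 438.3), (69, 438.2), (72, 441.4), (75, 441.0), (78, 440.1), (81, 439.8), (84, 439.9), (87, 437.6), (90, 436.1), (93, 435.0), (96, 432.8), (99, 429.1), (102, 427.6), (105, 422.4)]
t long [(-105, -0.5), (-102, -0.8), (-99, 64.3), (-96, 75.3), (-93, 76.2), (-90, 75.6), (-87, 74.8), (-84, 74.5), (-81, 71.1), (-78, 68.9), (-75, 72.9), (-72, 63.8), (-69, 62.8), (-66, 64.2), (-63, 62.8), (-60, 386.3), (-57, 455.5), (-54, 462.2), (-51, 461.3), (51, 463.1), (54, 459.5), (102, 68.0)]
```

View pics/c5.png

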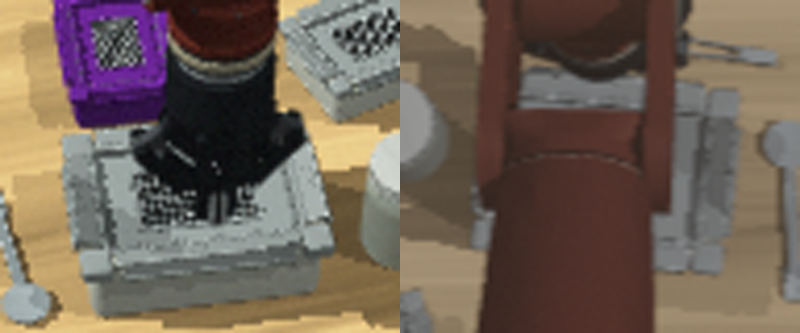

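The tub hasn't moved (long-side profile unchanged). Now the back section.

Call:
{"op": "send_rows", "data": {"rows": [[0,[0.3,0,2],0],[0,[0,0,1.5],0],[0,[0,0,0.8],0],[0,[0,0,0.1],0],[0,[0,0,0],0]]}}

```text
t: 8.78
tool_pos: [0.6079, 0.0576, 0.0567]
tool_rot: [0.162, 3.137, -0.0]
contact_force: [0.5, 1.1, -0.6]
opening: 0.0001
grip_force: 0.0
```

Call:
{"op": "send_rows", "data": {"rows": [[0,[0,0,0.1],0],[0,[0,0,0.1],0],[0,[0,0,0],0]]}}

```text
t: 9.15
tool_pos: [0.608, 0.0576, 0.0547]
tool_rot: [0.162, 3.137, 0.0]
contact_force: [0.1, 0.4, 0.1]
opening: 0.0001
grip_force: 0.2
```

Call:
{"op": "send_rows", "data": {"rows": [[0,[0,0,0.1],0],[0,[0,0,0],0]]}}

```text
t: 9.4
tool_pos: [0.6081, 0.0576, 0.054]
tool_rot: [0.162, 3.136, 0.0]
contact_force: [-0.1, 0.3, 3.4]
opening: 0.0
grip_force: 1.5
```

Call:
{"op": "send_rows", "data": {"rows": [[0,[0,0,0.1],0],[0,[0,0,0],0]]}}

```text
t: 9.65
tool_pos: [0.6084, 0.0576, 0.0534]
tool_rot: [0.162, 3.136, -0.0]
contact_force: [-0.2, -0.4, 4.6]
opening: -0.0001
grip_force: 2.5
```

Call:
{"op": "send_rows", "data": {"rows": [[0,[0,0,0.1],0],[0,[0,0,0],0]]}}

```text
t: 9.9
tool_pos: [0.6087, 0.0576, 0.0526]
tool_rot: [0.162, 3.135, -0.0]
contact_force: [-1.1, 0.1, 5.7]
opening: 0.0001
grip_force: 2.8
```

Call:
{"op": "send_rows", "data": {"rows": [[0,[0,0,0.1],0],[0,[0,0,0],0]]}}

```text
t: 10.15
tool_pos: [0.6072, 0.0577, 0.0499]
tool_rot: [-0.162, -3.136, -0.0]
contact_force: [0.3, -0.2, 0.2]
opening: -0.0002
grip_force: 0.0
```

Call:
{"op": "send_rows", "data": {"rows": [[0,[0,0,0.1],0],[0,[0,0,0],0]]}}

```text
t: 10.4
tool_pos: [0.6071, 0.0577, 0.0496]
tool_rot: [-0.162, -3.136, 0.0]
contact_force: [-2.1, -0.5, 5.4]
opening: -0.0002
grip_force: 2.7
```

Call:
{"op": "send_rows", "data": {"rows": [[0,[0,0,0.1],0],[0,[0,0,0],0]]}}

```text
t: 10.65
tool_pos: [0.6071, 0.0577, 0.0495]
tool_rot: [-0.162, -3.136, 0.0]
contact_force: [-3.8, 0.0, 10.1]
opening: 0.0
grip_force: 4.9
```

The back section clicked and the end stop now pushes back at TCP 0.0495. Lifting, moving to the left side and turning 90°.

Call:
{"op": "send_rows", "data": {"rows": [[0,[0,0,-2],0],[0,[0,0,-3],0],[0,[3.3,4.6,0],0],[0,[3.3,4.6,0],0],[0,[0,0,0],10],[0,[0,0,0],10],[0,[0,0,0],10],[0,[0,0,0],10],[0,[0,0,0],10],[0,[0,0,0],10]]}}

```text
t: 11.9
tool_pos: [0.5515, 0.156, 0.0989]
tool_rot: [1.716, 2.631, 0.0]
contact_force: [-0.1, 1.0, 0.2]
opening: 0.0
grip_force: 0.0
```

Call:
{"op": "send_rows", "data": {"rows": [[0,[0,0,0],10],[0,[0,0,0],10],[0,[0,0,0],10],[0,[0,0,0],0]]}}

```text
t: 12.4
tool_pos: [0.5515, 0.156, 0.0988]
tool_rot: [2.331, 2.106, 0.0]
contact_force: [0.0, -0.1, 0.2]
opening: -0.0001
grip_force: 0.0
```

```bash
python3 -c "
from w import *
where()"
```

```text
pos [0.5515 0.156  0.0988] yaw of tool y -5.8 tilt [ 0.  0. -1.] F [ 0.  -0.1  0.2] q6 0.25 open -9.6812352247545e-05 t 12.4
front [-9.23 -6.91  2.67]
back [-9.28  6.69  2.68]
left [ 0.04 -0.08  2.68]
right [-18.56  -0.15   2.67]
```

Call:
{"op": "send_rows", "data": {"rows": [[0,[-0.1,0,2],0],[0,[0,0,1.5],0],[0,[0,0,0.7],0],[0,[0,0,0.1],0],[0,[0,0,0],0]]}}

```text
t: 13.02
tool_pos: [0.5517, 0.155, 0.0556]
tool_rot: [2.332, 2.104, 0.001]
contact_force: [-0.1, 0.3, 0.2]
opening: 0.0002
grip_force: 0.0
```

Call:
{"op": "send_rows", "data": {"rows": [[0,[0,0,0.1],0],[0,[0,0,0.1],0],[0,[0,0,0],0]]}}

```text
t: 13.4
tool_pos: [0.5519, 0.1551, 0.0541]
tool_rot: [2.333, 2.104, 0.002]
contact_force: [-0.4, 0.3, 3.6]
opening: 0.0004
grip_force: 1.3
```

Call:
{"op": "send_rows", "data": {"rows": [[0,[0,0,0.1],0],[0,[0,0,0.1],0],[0,[0,0,0],0]]}}

```text
t: 13.78
tool_pos: [0.5521, 0.1556, 0.0525]
tool_rot: [2.333, 2.104, 0.003]
contact_force: [-0.8, 1.4, 5.4]
opening: -0.0002
grip_force: 2.8
```

Call:
{"op": "send_rows", "data": {"rows": [[0,[0,0,0.1],0],[0,[0,0,0],0]]}}

```text
t: 14.02
tool_pos: [0.551, 0.1548, 0.0499]
tool_rot: [-2.333, -2.104, 0.001]
contact_force: [0.8, -0.4, 0.1]
opening: -0.0
grip_force: 0.0
```

Call:
{"op": "send_rows", "data": {"rows": [[0,[0,0,0.1],0],[0,[0,0,0],0]]}}

```text
t: 14.28
tool_pos: [0.551, 0.1547, 0.0496]
tool_rot: [-2.333, -2.104, 0.002]
contact_force: [-3.4, -1.2, 5.4]
opening: 0.0
grip_force: 2.4
```

The left section clicked. On to the right side.

Call:
{"op": "send_rows", "data": {"rows": [[0,[0,0,-2],0],[0,[0,0,-3],0],[0,[-4.6,0,0],0],[0,[-4.6,0,0],0],[0,[-4.6,0,0],0],[0,[-4.6,-0.1,0],0],[0,[0,0,0],0],[0,[0,0,0],0]]}}

```text
t: 15.28
tool_pos: [0.5317, -0.0278, 0.1]
tool_rot: [2.333, 2.103, 0.001]
contact_force: [-0.5, -0.1, -0.1]
opening: -0.0001
grip_force: 0.0
```

```bash
python3 -c "
from w import *
where()"
```

```text
pos [ 0.5317 -0.0278  0.1   ] yaw of tool y -5.9 tilt [ 0.001  0.    -1.   ] F [-0.5 -0.1 -0.1] q6 -0.09 open -9.668600098113258e-05 t 15.275
front [ 9.23 -6.82  2.8 ]
back [9.22 6.77 2.81]
left [ 1.853e+01 -1.000e-02  2.810e+00]
right [-0.07 -0.04  2.8 ]
```

Call:
{"op": "send_rows", "data": {"rows": [[0,[0,0,2],0],[0,[0,0,1.5],0],[0,[0,0,0.8],0],[0,[0,0,0.1],0],[0,[0,0,0],0]]}}

```text
t: 15.9
tool_pos: [0.5318, -0.0279, 0.0555]
tool_rot: [2.333, 2.104, 0.001]
contact_force: [-0.0, 0.9, 0.4]
opening: -0.0
grip_force: 0.0
```

Call:
{"op": "send_rows", "data": {"rows": [[0,[0,0,0.1],0],[0,[0,0,0.1],0],[0,[0,0,0],0]]}}

```text
t: 16.27
tool_pos: [0.532, -0.0282, 0.0541]
tool_rot: [2.332, 2.103, 0.001]
contact_force: [0.8, -1.1, 2.7]
opening: -0.0
grip_force: 1.4
```

Call:
{"op": "send_rows", "data": {"rows": [[0,[0,0,0.1],0],[0,[0,0,0.1],0],[0,[0,0,0],0]]}}

```text
t: 16.65
tool_pos: [0.532, -0.0287, 0.0524]
tool_rot: [2.332, 2.103, -0.0]
contact_force: [-1.9, -2.1, 6.3]
opening: 0.0001
grip_force: 2.8
```

Call:
{"op": "send_rows", "data": {"rows": [[0,[0,0,0.1],0],[0,[0,0,0],0]]}}

```text
t: 16.9
tool_pos: [0.531, -0.0277, 0.0499]
tool_rot: [-2.333, -2.103, 0.0]
contact_force: [-0.2, 0.9, -0.7]
opening: -0.0002
grip_force: 0.0
```

Call:
{"op": "send_rows", "data": {"rows": [[0,[0,0,0.1],0],[0,[0,0,0],0]]}}

```text
t: 17.15
tool_pos: [0.5311, -0.0277, 0.0496]
tool_rot: [-2.332, -2.103, 0.001]
contact_force: [-2.6, 0.2, 5.3]
opening: -0.0001
grip_force: 2.5
```

The right section clicked. Retreating to check all four.

Call:
{"op": "send_rows", "data": {"rows": [[0,[0,0,-2],0],[0,[0,0,-5],0],[0,[0,0,-6],0],[0,[-5,-2,0],0],[0,[-5,-2,0],0],[0,[-5,-2,0],0],[0,[-5,-2,0],0],[0,[-5,0,0],0],[0,[-5,0,0],0],[0,[0,0,0],0]]}}

```text
t: 18.4
tool_pos: [0.4202, -0.3205, 0.1788]
tool_rot: [-2.337, -2.099, 0.0]
contact_force: [0.2, 0.9, -0.3]
opening: -0.0002
grip_force: 0.0
```

```bash
python3 - <<'E'
from w import *
where()
a=grab('scene','s6');b=grab('top','t6')
for im,nm in((a,'s'),(b,'t')):
    p=pts(im).reshape(-1,3); s=(p[:,:2]-C)@S*1000; l=(p[:,:2]-C)@L*1000; z=p[:,2]*1000
    for n,x,y,w in(('short',s,l,55),('long',l,s,35)):
        print(nm,n,[(c,round(float(np.median(z[(abs(y)<w)&(abs(x-c)<1.5)])),1)) for c in [*range(-102,-75,3),*range(-75,-50,3),*range(51,103,3)] if ((abs(y)<w)&(abs(x-c)<1.5)).sum()>3 and (n=='long')==(abs(c)>76)])
f=lambda im,u0,v0,u1,v1:cv2.resize(im['frame'][v0:v1,u0:u1,::-1],(480,400),interpolation=cv2.INTER_CUBIC)
cv2.imwrite('pics/c6.png',cv2.resize(np.hstack([f(a,225,145,345,245),f(b,180,145,300,245)]),(800,333)))
E
```

```text
pos [ 0.4202 -0.3205  0.1788] yaw of tool y -6.1 tilt [-0.  0. -1.] F [ 0.2  0.9 -0.3] q6 -0.69 open -0.00023378125944467144 t 18.4
front [39.5   1.1  10.68]
back [39.54 14.7  10.68]
left [48.82  7.88 10.68]
right [30.22  7.93 10.68]
s short [(-75, 69.4), (-72, 71.0), (-69, 71.0), (-66, 72.2), (-63, 71.2), (-60, 70.4), (-57, 71.4), (-54, 67.4), (-51, 65.5), (51, 70.1), (54, 70.5), (57, 70.5), (60, 23.1), (63, 23.8), (66, 38.3), (69, 56.5), (72, 62.3), (75, 1.0)]
s long [(-102, -0.1), (-99, 63.0), (-96, 69.6), (-93, 71.9), (-90, 72.7), (-87, 70.6), (-84, 72.4), (-81, 70.5), (-78, 71.9), (78, 70.2), (81, 72.3), (84, 71.3), (87, 72.3), (90, 72.1), (93, 72.0), (96, 69.7)]
t short [(-75, 3.2), (-72, 60.8), (-69, 70.6), (-66, 71.4), (-63, 72.7), (-60, 73.5), (-57, 72.5), (-54, 72.3), (-51, 71.9), (51, 71.4), (54, 72.3), (57, 72.1), (60, 73.0), (63, 72.8), (66, 72.8), (69, 71.8), (72, 70.5)]
t long [(-102, -1.0), (-99, 1.2), (-96, 71.4), (-93, 73.2), (-90, 71.6), (-87, 72.6), (-84, 72.1), (-81, 71.1), (-78, 72.2), (78, 72.7), (81, 74.2), (84, 72.5), (87, 70.7), (90, 72.8), (93, 72.7), (96, 70.9), (99, 69.2)]
```

View pics/c6.png

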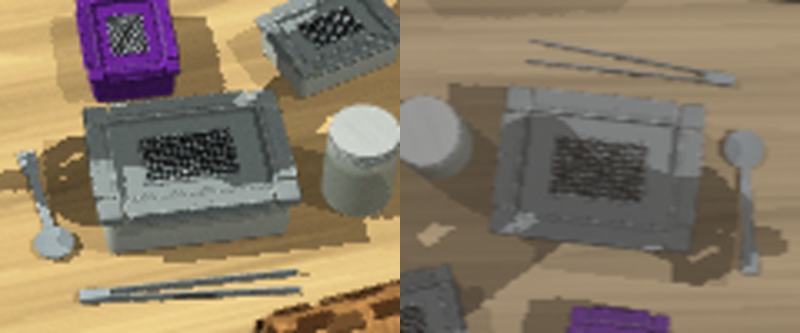

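All four sections lie level at about 72 mm in both views. The tub and its neighbours stand where they were, and the arm is clear, so I'm handing in.

```bash
python3 -c "
from station import ctrl
print(ctrl.finish_job())"
```

```text
the job is handed in; nothing more can be done
None
```

All four rim sections of the larger grey tub clicked shut and measure level at about 72 mm; the vent was not pressed, the tub and the things around it show no visible movement, and the job was handed in at about 18.5 s.

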